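# Find the socket key that fits the slicer's clamp nut and break the nut loose

## Robot

A 6-joint arm with a two-finger parallel gripper is mounted at the origin on a cart in front of the work surface, level with it; the furniture and walls round the work are solid. World frame = base frame: x ahead of the robot, y to its left, z up, the work surface at z = 0. Lengths are in m, angles in rad, forces in N, time in s.
With the tool pointing down it reaches from about 0.3 to 0.95 m from the base axis. Payload 3.1 kg.
Tool frame: the origin (TCP) lies midway between the tips of the shut fingers; the grasp point (between the pads) lies 19 mm behind it; z points along the fingers, y is the line along which they close (so a half turn about z gives the same grasp; the last joint's range is limited). The gripper opens to 85 mm and grips with 20 to 120 N. Pads are 22 mm wide; open, the fingers measure 114 mm over their backs; the gripper's body (76 mm by 85 mm) begins 54 mm behind the grasp point. The pads swing forward as they close: fully open they stand 13 mm farther back than shut.
Start: joints at [-1.336, 0.308, 1.634, -0, 1.2, -0.07], TCP at [0.188, -0.596, 0.231] pointing down, gripper open.
Joint ranges: [-3.06, 3.06], [-0.79, 1.96], [0.05, 2.63], [-1.19, 4.34], [0.05, 2.64], [-2.94, 2.94]. Speed limits (rad/s): [2.79, 2.79, 3.14, 3.14, 3.14, 3.14].

## Interface

Orientations are given as [roll, pitch, yaw] about the fixed x, y, z axes, in that order (R = Rz(yaw) Ry(pitch) Rx(roll)).
In Python, from bench import sensors, imaging, job gives the robot as it stands. The module is installed in compiled form; this text tells all that it offers.
- The arm moves only by the tool carry_out, never from a script. Its argument "series" is a list of rows, each an object with "gripper": the finger opening in mm, from 0 to 85.4; "linear": the shift along the world's x, y, z in units of 50 mm (1.0 is 50 mm), a list of three; "yaw": the turn about the world's z in units of 8 degrees (1.0 is 8 degrees). In form: [{"gripper": gripper, "linear": [dx, dy, dz], "yaw": yaw}, ...]. A call has 1 to 20 rows; each row shifts and turns the commanded pose from where the row before left it; what a row does not reach is not made up. A row lasts 1/10 s, in which the tool goes at most 50 mm and 8.59 degrees, less where a joint would pass 70% of its speed; a pose out of reach is approached as far as the arm can. A call is refused whole if a number of a shift passes 1 or a number of a turn 1, either way. A call with a gripper value outside its range is refused whole. The fingers move at their own pace and stop on an object; "grip_force" is the grip in N (left out, the last holds). Time passes only in rows, so rows that do not move let the fingers close. It gives the time, the measured TCP pose, the force, the opening and the grip force at its end, in the units of the state.
- sensors.get_obs(): the state, without advancing time (a new reading comes with each control period).
- imaging.camera(name): name is "scene" or "side" or "wrist"; returns a dict with "pixels" (420x560x3 uint8, red, green, blue), "fx", "fy", "cx", "cy" (pixels), "dist_coeffs" ([k1, k2, p1, p2, k3] as OpenCV has them; the pictures are not rectified), "extrinsics" (4x4, takes a point from camera to world coordinates); the wrist camera has in their place "hand_eye" (4x4, takes a point from camera to tool coordinates, whose origin is the TCP and whose axes are the flange's). Camera axes: x right, y down, z forward; pixel columns grow to the right and rows downward; lengths in m; the calibration is good to about 2 mm. A picture is of the moment at which its call begins: read the wrist's pose just before it. There is no depth.
- job.close_job(): hands the job in; it is judged then, once.
The state is a dict: "clock": time; "q": joint angles; "joint_vel": joint speeds; "effort": joint torques, N m; "eef_pos": TCP position; "tcp_rot": TCP orientation; "ft_force": force on the tool from outside, world axes, zero at the start; "ft_torque": the same for the moment, N m; "width": finger opening in m; "gripper_force": force on a finger pad.
Only numpy, scipy, OpenCV 4.12 (cv2) and the standard library are available. Lean on these libraries where they do the work, as an engineer would, in place of code of your own. Each camera call takes 0.05 s, during which the arm holds its last target. There are 200 camera calls.

## Task

The sharp blade disc of the bench slicer has to come off for washing, so its clamp nut must be loosened: try the T-handled socket keys from the white block on the nut, without forcing any, until you have the one that fits (one is too small to go on, one too big to grip), and put keys that do not fit back upright in the block's bores. With the fitting key fully down on the nut, turn the nut about an eighth of a turn anticlockwise (seen from above) and finish there, still holding that key upright and seated on the nut. Keep the fingers off the slicer itself, and leave the other things on the table where they are.

Things in the scene. Friction and masses are not known exactly. Their poses are not given: they have to be found in the camera images.
- slicer: bench slicer, cover off, fixed to the table: steel housing 220 x 220 mm, 78 mm high, switches on its front (-x); drum wall of 206 mm diameter up to 98 mm height round a locked disc with two sharp blades (top 94 mm); in the middle a hub with a flat seat, 24 mm radius, at 102 mm height, on which the clamp nut sits. Origin: centre of the underside; its z axis is the nut's axis
- nut_seat (a point): centre of the nut's underside, on the seat; turns with the nut. Dark hexagon nut, 22 mm across flats, 16 mm high, top edge chamfered; a 12 mm stud stands 5 mm out of its top. z up; hexagon corners lie on the x axis and every 60 degrees from it
- nut (a joint): rotation of the nut, rad: 0 = tight (start, stop), grows anticlockwise seen from above; stiff all the way, about 0.25 N m, free to 1.9
- key_block: white plastic block 70 x 250 mm, 36 mm high, fixed to the table, with three round bores of 44 mm diameter in a row along its y axis (y = -88, 0, +88 mm), 29 mm deep (bore floor 7 mm above the table). Origin: centre of the underside
- key_a: one of three steel T-handled socket keys, the same outside (0.22 kg), standing mouth down in the block's bores. Socket 38 mm diameter, 36 mm long, hexagonal opening 26 mm deep in its underside; 12 mm round shank. Origin: centre of the mouth; z up the shank; corners of the opening lie on the key's x axis and every 60 degrees from it. Crossbar: see key_a_bar
- key_b: second key, outside as key_a. Openings across flats, one each: 19 mm (stops on top of the nut, 16 mm above the seat), 24 mm (fits: goes down to the seat and turns the nut after at most 0.2 rad play either way), 28 mm (goes down to the seat but spins round the nut). Which key has which is not known: find out by trying
- key_c: third key, outside as key_a
- scissors: kitchen scissors with orange handles, 87 x 199 x 9 mm, flat on the table; to be left alone. Origin: centre of the underside
- vat: small empty stainless vat, 101 x 152 x 47 mm; to be left alone. Origin: centre of the underside
- key_a_bar (a point): centre of key_a's black crossbar, 104 mm above the mouth: 86 mm long (along the key's x axis), 14 mm thick (y), 22 mm high (z). Grip it across its thickness at the middle. The bars of key_b and key_c are the same
- mill: salt shaker standing on the table, 44 mm diameter, 90 mm high; to be left alone. Origin: centre of the underside

How it is judged:
By the outcome, as a careful person would: the job done as asked, in the order asked, and still so for the second after the job is handed in, while the arm keeps its last pose, push and grip.
It also fails if it takes over 72 s, if anything falls off the work surface, if the arm or the gripper's body presses on something with over 40 N, if the wrist force passes 120 N, or if a joint passes its speed limit or range.

## Working session

There is one attempt and no reset: what is moved stays moved. The work goes in short steps, Python scripts to look and compute and a tool call to move; the robot and the scene stay as the last step left them, time stands still between calls to the robot, and variables do not carry over. Pictures are saved under pics/ and viewed, at most 10 in all, crops included, and the job is handed in when it is done.

Besides the shell and the picture viewer there is one more tool, called after "Request:" by a JSON object that holds its "name" and its "arguments". carry_out: Moves the arm, as the interface text tells. Its arguments: {"type":"object","properties":{"series":{"type":"array"},"grip_force":{"type":"number"}},"required":["series"]}

```bash
mkdir -p pics; python3 - <<'E'
from bench import sensors, imaging
import cv2,json,numpy as np
print(sensors.get_obs())
for n in ["scene","side"]:
    c=imaging.camera(n); cv2.imwrite(f"pics/{n}0.png",cv2.cvtColor(c["pixels"],cv2.COLOR_RGB2BGR))
    d={k:np.array(v).tolist() for k,v in c.items() if k!="pixels"}; json.dump(d,open(n+".json","w")); print(d)
E
```

```text
{'clock': 0.0, 'q': array([-1.33567122e+00,  3.08965460e-01,  1.63522515e+00,  2.47018359e-05,
        1.19972739e+00, -6.96611270e-02]), 'joint_vel': array([ 1.84664369e-04, -4.00501689e-04, -5.64303887e-05, -1.79907913e-03,
       -1.62964467e-03, -1.60419441e-03]), 'effort': array([ 1.50404587e-03, -4.15246797e+01, -2.76664335e+01,  7.45743904e-06,
        1.03809487e-02, -7.21872311e-06]), 'eef_pos': array([ 0.18736217, -0.59536773,  0.23005334]), 'tcp_rot': array([-3.13927455e+00, -1.84798645e-04,  3.04777040e-01]), 'ft_force': array([0.10080228, 1.00918882, 0.82512223]), 'ft_torque': array([-0.0136467 ,  0.01860857, -0.03666649]), 'gripper_force': 0.0, 'width': 0.08545090125505346}
{'fx': 459.82953472902716, 'fy': 459.82953472902716, 'cx': 280.26526967895376, 'cy': 209.94199338704067, 'dist_coeffs': [0.015183814720640197, 0.0, 0.0, 0.0, 0.0], 'extrinsics': [[0.510251277000658, -0.5268105774103912, 0.6797898571233082, -0.12640417280638042], [-0.8599473602373074, -0.30188136336264865, 0.41153150556815793, -0.422087605213065], [-0.011583261202444505, -0.7945679693914415, -0.6070647165476489, 0.6548876247936717], [0.0, 0.0, 0.0, 1.0]]}
{'fx': 433.11812707335, 'fy': 433.11812707335, 'cx': 280.5825803202114, 'cy': 209.5246887303069, 'dist_coeffs': [-0.06985089992894417, 0.0, 0.0, 0.0, 0.0], 'extrinsics': [[-0.9998669801049387, -0.015430902373837738, -0.005282929846148508, 0.5420032279301751], [-0.005504943212656342, 0.6241748238244881, -0.7812653101884753, 0.634992119491845], [0.015353100535581296, -0.7811323041300995, -0.624176742396211, 0.6283643104032416], [0.0, 0.0, 0.0, 1.0]]}
```

View pics/scene0.png

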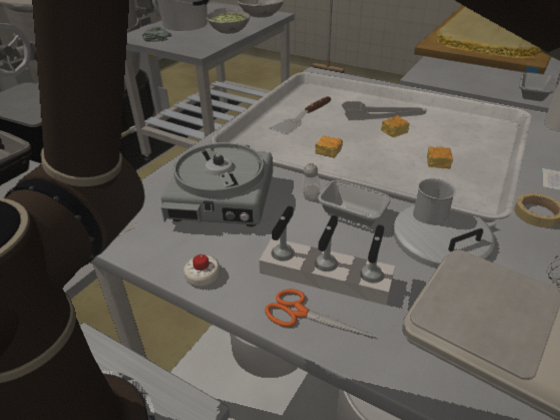

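View pics/side0.png

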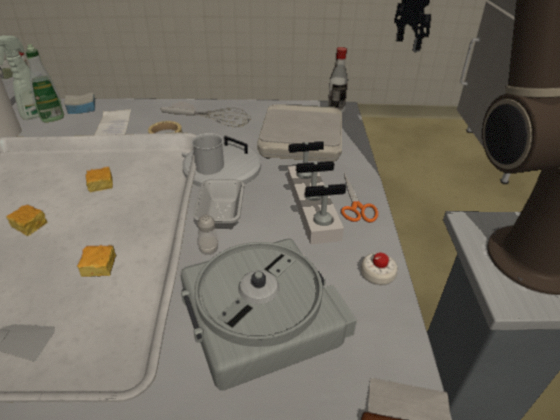

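The scene view shows the slicer nut near (217,160) and key bars near (283,222), (328,233) and (376,243). The side view shows the nut near (258,280) and bars near (326,190), (315,167) and (306,147). I'll enlarge both.

```bash
python3 - <<'E'
import cv2,numpy as np
a=cv2.imread("pics/scene0.png");b=cv2.imread("pics/side0.png")
def cr(im,x,y,w,h,s): return cv2.resize(im[y:y+h,x:x+w],None,fx=s,fy=s,interpolation=cv2.INTER_CUBIC)
m=np.zeros((600,800,3),np.uint8)
m[:300,:400]=np.clip(cr(a,255,200,160,120,2.5)*1.5,0,255)
m[:300,400:]=np.clip(cr(a,170,135,100,75,4)*1.5,0,255)
m[300:,:400]=np.clip(cr(b,260,130,160,120,2.5)*1.5,0,255)
m[300:,400:]=np.clip(cr(b,208,240,100,75,4)*1.5,0,255)
cv2.imwrite("pics/m1.png",m)
E
```

```text
(no output)
```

View pics/m1.png

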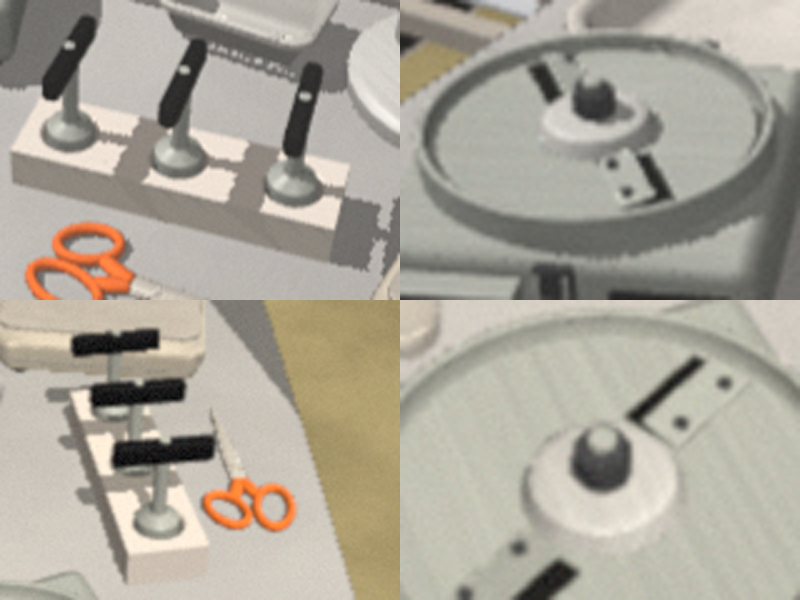

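The enlargements show key shank dots on the bar tops: scene crop (68,45), (185,69), (305,96); side crop (163,440), (138,383), (116,335). The stud top is at crop (596,82) and (604,440).

```bash
cat > h.py <<'E'
import cv2,json,numpy as np
def ray(d,px):
    K=np.array([[d["fx"],0,d["cx"]],[0,d["fy"],d["cy"]],[0,0,1]])
    p=cv2.undistortPoints(np.array([[px]],float),K,np.array(d["dist_coeffs"]))[0,0]
    T=np.array(d["extrinsics"]); return T[:3,3],T[:3,:3]@np.r_[p,1]
def atz(d,px,z):
    o,v=ray(d,px); return o+v*(z-o[2])/v[2]
def tri(l):
    A=0;b=0
    for d,px in l:
        o,v=ray(d,px); v=v/np.linalg.norm(v);P=np.eye(3)-np.outer(v,v);A=A+P;b=b+P@o
    return np.linalg.solve(A,b)
S=json.load(open("scene.json"));D=json.load(open("side.json"))
E
python3 - <<'E'
from h import *
np.set_printoptions(precision=4,suppress=True)
a=lambda p:(255+p[0]/2.5,200+p[1]/2.5)
b=lambda p:(260+p[0]/2.5,130+(p[1]-300)/2.5)
for n,s,t,z in [("k1",a((68,45)),b((163,440)),.122),("k2",a((185,69)),b((138,383)),.122),("k3",a((305,96)),b((116,335)),.122),("stud",(219.2,155.5),(259,275),.123)]:
    print(n,atz(S,s,z),atz(D,t,z),tri([(S,s),(D,t)]))
for e in [((86,20),(45,88),(118,443),(212,436)),((202,42),(165,122),(92,387),(184,380)),((316,66),(293,152),(73,339),(157,331))]:
    for f,d in((a,S),(b,D)):
        p,q=[atz(d,f(x),.118) for x in (e[:2] if d is S else e[2:])]
        print(p,q,np.linalg.norm(q-p),np.degrees(np.arctan2(*(q-p)[1::-1])))
# slicer corners base z=.078 and block corners
E
```

```text
k1 [ 0.4508 -0.0766  0.122 ] [ 0.4481 -0.0771  0.122 ] [ 0.4488 -0.077   0.1228]
k2 [ 0.4689 -0.1645  0.122 ] [ 0.4635 -0.1617  0.122 ] [ 0.4651 -0.1643  0.1225]
k3 [ 0.484  -0.2505  0.122 ] [ 0.4792 -0.2438  0.122 ] [ 0.4808 -0.2496  0.1212]
stud [0.5749 0.1617 0.123 ] [0.5708 0.1682 0.123 ] [0.5732 0.1637 0.1211]
[ 0.4889 -0.0703  0.118 ] [ 0.4041 -0.0849  0.118 ] 0.08605008676293212 -170.2198681222602
[ 0.4843 -0.0775  0.118 ] [ 0.4066 -0.0895  0.118 ] 0.07853220918883103 -171.20294202371147
[ 0.5085 -0.1597  0.118 ] [ 0.4147 -0.1757  0.118 ] 0.09519002596446523 -170.30048093007184
[ 0.5033 -0.1603  0.118 ] [ 0.4219 -0.1743  0.118 ] 0.0825695039407789 -170.29227299317827
[ 0.5241 -0.2439  0.118 ] [ 0.4307 -0.2632  0.118 ] 0.09535059188115866 -168.35131626243833
[ 0.519 -0.242  0.118] [ 0.4396 -0.2596  0.118 ] 0.0812982327340471 -167.50650178813882
```

Request:
{"name": "carry_out", "arguments": {"series": [{"gripper":85,"linear":[0.3,0.5,0.2],"yaw":0},{"gripper":85,"linear":[0.4,0.75,0.2],"yaw":-0.2},{"gripper":85,"linear":[0.4,0.75,0.2],"yaw":-0.2},{"gripper":85,"linear":[0.4,0.75,0.2],"yaw":-0.2},{"gripper":85,"linear":[0.4,0.75,0.2],"yaw":-0.2},{"gripper":85,"linear":[0.4,0.75,0.2],"yaw":-0.14},{"gripper":85,"linear":[0.4,0.75,0.2],"yaw":0},{"gripper":85,"linear":[0.4,0.75,0.2],"yaw":0},{"gripper":85,"linear":[0.4,0.75,0.2],"yaw":0},{"gripper":85,"linear":[0.4,0.75,0.2],"yaw":0},{"gripper":85,"linear":[0.4,0.75,0],"yaw":0},{"gripper":85,"linear":[0.4,0.75,0],"yaw":0},{"gripper":85,"linear":[0.2,0.4,0],"yaw":0},{"gripper":85,"linear":[0,0,0],"yaw":0},{"gripper":85,"linear":[0,0,0],"yaw":0}]}}

```text
clock: 1.6
eef_pos: [0.4322, -0.1385, 0.3309]
tcp_rot: [3.141, 0.001, 0.175]
ft_force: [0.0, 0.4, -0.8]
width: 0.085
gripper_force: 0.0
```

```bash
cat >> h.py <<'E'
def wrist(name):
    from bench import sensors, imaging
    from scipy.spatial.transform import Rotation as R
    o=sensors.get_obs(); c=imaging.camera("wrist")
    T=np.eye(4);T[:3,:3]=R.from_euler("xyz",o["tcp_rot"]).as_matrix();T[:3,3]=o["eef_pos"]
    d={k:np.array(v).tolist() for k,v in c.items() if k!="pixels"}
    d["extrinsics"]=(T@np.array(c["hand_eye"])).tolist()
    json.dump(d,open(f"{name}.json","w"))
    im=cv2.cvtColor(c["pixels"],cv2.COLOR_RGB2BGR); im=np.clip(im*1.4,0,255).astype(np.uint8)
    cv2.imwrite(f"pics/{name}.png",cv2.resize(im,(800,600),interpolation=cv2.INTER_CUBIC))
    return d
def load(n): return json.load(open(f"{n}.json"))
E
python3 - <<'E'
from h import *
d=wrist("w1"); print(np.array(d["extrinsics"]).round(3),d["fx"])
E
```

```text
[[ 0.175 -0.939 -0.297  0.506]
 [-0.985 -0.167 -0.053 -0.125]
 [-0.     0.302 -0.953  0.473]
 [ 0.     0.     0.     1.   ]] 315.31329282496847
```

View pics/w1.png

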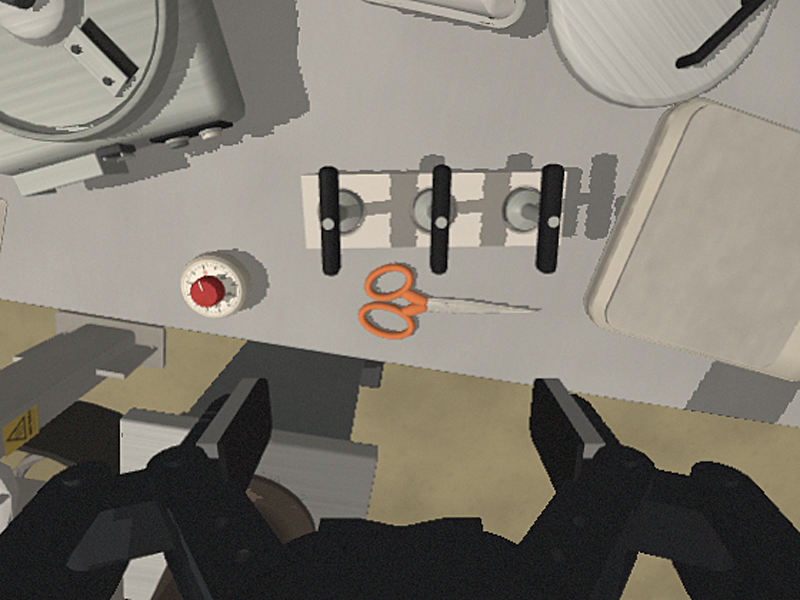

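The wrist view shows shank dots at (328,224), (441,222) and (553,222), all three bars nearly parallel to the tool axis, and the slicer top left.

```bash
python3 - <<'E'
from h import *
np.set_printoptions(precision=4,suppress=True)
d=load("w1"); f=lambda x,y:(x*.7,y*.7)
for c,p,q in [((328,224),(328,170),(332,272)),((441,222),(442,168),(440,271)),((553,222),(552,167),(546,270))]:
    a=atz(d,f(*c),.122);p=atz(d,f(*p),.12);q=atz(d,f(*q),.12)
    print(a,np.degrees(np.arctan2(*(p-q)[1::-1])),np.linalg.norm(p-q))
    
E
```

```text
[ 0.4456 -0.0791  0.122 ] 9.68498862891244 0.079438938506234
[ 0.4625 -0.1654  0.122 ] 10.495934937400538 0.08004217349239859
[ 0.4778 -0.2512  0.122 ] 12.324195769209853 0.08011627902497348
```

Request:
{"name": "carry_out", "arguments": {"series": [{"gripper":85,"linear":[0.2,0.5,0],"yaw":0},{"gripper":85,"linear":[0.35,0.75,0],"yaw":0},{"gripper":85,"linear":[0.35,0.75,0],"yaw":0},{"gripper":85,"linear":[0.35,0.75,0],"yaw":0},{"gripper":85,"linear":[0.35,0.75,0],"yaw":0},{"gripper":85,"linear":[0.35,0.75,0],"yaw":0},{"gripper":85,"linear":[0.35,0.75,0],"yaw":0},{"gripper":85,"linear":[0.3,0.75,0],"yaw":0},{"gripper":85,"linear":[0.15,0.4,0],"yaw":0},{"gripper":85,"linear":[0,0,0],"yaw":0},{"gripper":85,"linear":[0,0,0],"yaw":0},{"gripper":85,"linear":[0,0,0],"yaw":0}]}}

```text
clock: 2.85
eef_pos: [0.5699, 0.1669, 0.3311]
tcp_rot: [3.141, 0.001, 0.172]
ft_force: [-0.0, -0.3, 0.3]
width: 0.0848
gripper_force: 0.0
```

```bash
python3 - <<'E'
from h import *
np.set_printoptions(precision=3,suppress=True)
d=wrist("w2")
K=np.array([[d["fx"],0,d["cx"]],[0,d["fy"],d["cy"]],[0,0,1]]);T=np.linalg.inv(np.array(d["extrinsics"]))
p,_=cv2.projectPoints(np.array([[.573,.165,.118]]),cv2.Rodrigues(T[:3,:3])[0],T[:3,3],K,np.array(d["dist_coeffs"]))
u,v=p.ravel()/.7;print(u,v)
im=cv2.imread("pics/w2.png");x=int(np.clip(u-50,0,700));y=int(np.clip(v-40,0,525));print(x,y)
z=cv2.resize(im[y:y+75,x:x+100],(400,300),interpolation=cv2.INTER_CUBIC)
z=np.clip(z.astype(float)*1.5,0,255).astype(np.uint8)
im[300:,400:]=z
cv2.imwrite("pics/w2b.png",im)
E
```

```text
403.01001833920526 249.3715122652588
353 209
```

View pics/w2b.png

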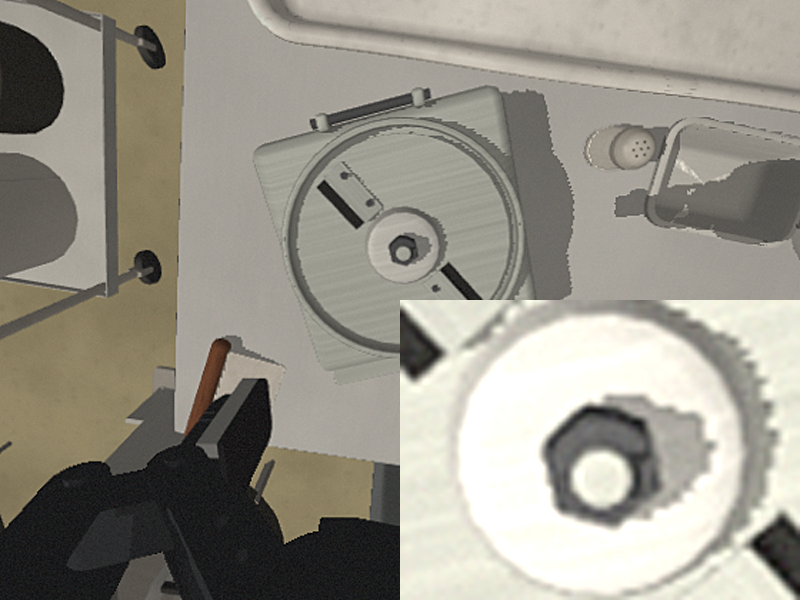

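The nut is centred near (404,250). Housing corners are at (253,152) and (500,87), the seat disc centre at (403.3,247.3), and the stud top at (404,253.5).

```bash
python3 - <<'E'
from h import *
np.set_printoptions(precision=4,suppress=True)
d=load("w2"); f=lambda x,y:(x*.7,y*.7); g=lambda x,y:f(353+(x-400)/4,209+(y-300)/4)
print("seat",atz(d,g(601,453),.102),"stud",atz(d,g(604,478),.123))
an=lambda p,q:np.degrees(np.arctan2(*(p-q)[1::-1]))
print("back edge",an(atz(d,f(253,152),.078),atz(d,f(500,87),.078)),"side",an(atz(d,f(500,87),.078),atz(d,f(535,300),.078)))
c=atz(d,g(604,465),.112)
print("corners",[round(an(atz(d,g(*p),.112),c),1) for p in [(595,405),(645,423),(662,480),(610,525),(560,505),(545,455)]])
E
```

```text
seat [0.5716 0.1644 0.102 ] stud [0.5709 0.1639 0.123 ]
back edge 113.62783593960351 side 23.63649301699777
corners [np.float64(18.4), np.float64(-33.9), np.float64(-94.8), np.float64(-164.4), np.float64(142.6), np.float64(90.1)]
```

Request:
{"name": "carry_out", "arguments": {"series": [{"gripper":50,"linear":[-0.2,-0.3,-0.2],"yaw":0},{"gripper":50,"linear":[-0.32,-0.65,-0.3],"yaw":0},{"gripper":50,"linear":[-0.32,-0.65,-0.3],"yaw":0},{"gripper":50,"linear":[-0.32,-0.65,-0.3],"yaw":0},{"gripper":50,"linear":[-0.32,-0.65,-0.3],"yaw":0},{"gripper":50,"linear":[-0.32,-0.65,-0.3],"yaw":0},{"gripper":50,"linear":[-0.32,-0.65,-0.3],"yaw":0},{"gripper":50,"linear":[-0.24,-0.55,-0.3],"yaw":0},{"gripper":50,"linear":[-0.12,-0.16,-0.2],"yaw":0},{"gripper":50,"linear":[0,0,0],"yaw":0},{"gripper":50,"linear":[0,0,0],"yaw":0},{"gripper":50,"linear":[0,0,0],"yaw":0}]}}

```text
clock: 4.1
eef_pos: [0.4473, -0.0762, 0.2073]
tcp_rot: [3.141, -0.002, 0.174]
ft_force: [-0.5, -0.4, -0.5]
width: 0.0501
gripper_force: 0.0
```

Request:
{"name": "carry_out", "arguments": {"series": [{"gripper":50,"linear":[-0.03,-0.05,-0.2],"yaw":0},{"gripper":50,"linear":[0,0,-0.5],"yaw":0},{"gripper":50,"linear":[0,0,-0.5],"yaw":0},{"gripper":50,"linear":[0,0,-0.5],"yaw":0},{"gripper":50,"linear":[0,0,-0.4],"yaw":0},{"gripper":50,"linear":[0,0,-0.2],"yaw":0},{"gripper":50,"linear":[0,0,0],"yaw":0},{"gripper":5,"linear":[0,0,0],"yaw":0},{"gripper":5,"linear":[0,0,0],"yaw":0},{"gripper":5,"linear":[0,0,0],"yaw":0},{"gripper":5,"linear":[0,0,0],"yaw":0},{"gripper":5,"linear":[0,0,0],"yaw":0}], "grip_force": 80}}

```text
clock: 5.3
eef_pos: [0.4458, -0.0794, 0.0926]
tcp_rot: [3.141, -0.003, 0.173]
ft_force: [-0.9, 1.2, 6.3]
width: 0.0129
gripper_force: 78.9
```

Request:
{"name": "carry_out", "arguments": {"series": [{"gripper":5,"linear":[0,0,0.2],"yaw":0},{"gripper":5,"linear":[0,0,0.5],"yaw":0},{"gripper":5,"linear":[0,0,0.6],"yaw":0},{"gripper":5,"linear":[0,0,0.6],"yaw":0},{"gripper":5,"linear":[0,0,0.6],"yaw":0},{"gripper":5,"linear":[0.1,0.2,0.45],"yaw":0.1},{"gripper":5,"linear":[0.3,0.6,0],"yaw":0.2},{"gripper":5,"linear":[0.35,0.65,0],"yaw":0.25},{"gripper":5,"linear":[0.35,0.65,0],"yaw":0.25},{"gripper":5,"linear":[0.35,0.65,0],"yaw":0.25},{"gripper":5,"linear":[0.35,0.65,0],"yaw":0.25},{"gripper":5,"linear":[0.3,0.65,0],"yaw":0.25},{"gripper":5,"linear":[0.25,0.5,0],"yaw":0.16},{"gripper":5,"linear":[0.16,0.32,0],"yaw":0},{"gripper":5,"linear":[0,0,0],"yaw":0},{"gripper":5,"linear":[0,0,0],"yaw":0},{"gripper":5,"linear":[0,0,0],"yaw":0}]}}

```text
clock: 7.0
eef_pos: [0.5692, 0.163, 0.2384]
tcp_rot: [3.141, 0.002, 0.411]
ft_force: [-0.0, 0.2, -2.0]
width: 0.0128
gripper_force: 78.4
```

```bash
python3 - <<'E'
from bench import imaging,sensors
from h import *
print(sensors.get_obs()["ft_force"],sensors.get_obs()["ft_torque"])
m=[]
for n,(x,y) in {"scene":(150,85),"side":(190,130)}.items():
    c=imaging.camera(n)["pixels"][:,:,::-1]
    m.append(np.clip(cv2.resize(c[y:y+180,x:x+120],(400,600),interpolation=cv2.INTER_CUBIC)*1.5,0,255))
cv2.imwrite("pics/t1.png",np.hstack(m))
E
```

```text
[-0.03675511  0.15514362 -2.00257943] [ 0.03030871 -0.01662933 -0.02107435][ WARN:0@2.200] global loadsave.cpp:1063 imwrite_ Unsupported depth image for selected encoder is fallbacked to CV_8U.
```

View pics/t1.png

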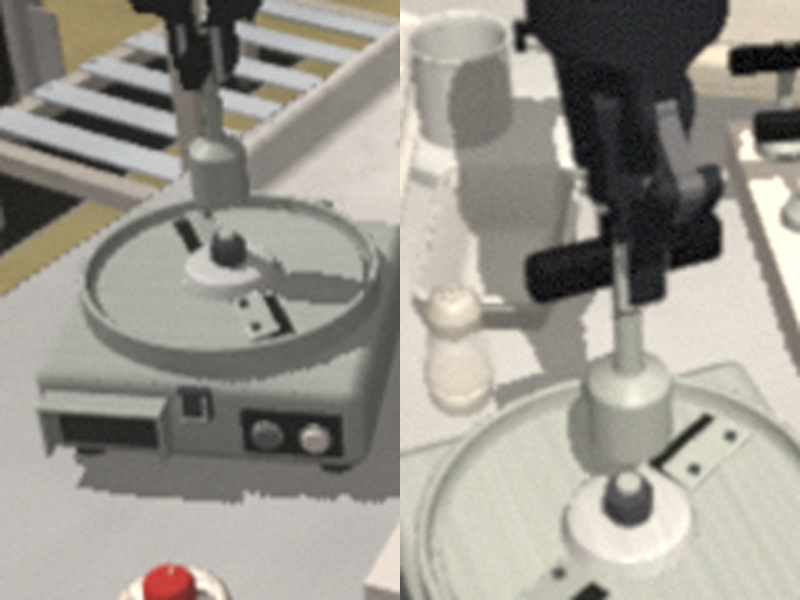

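The key hangs upright over the nut. The mouth centre is near crop (219.5,199) in scene and (629,450) in side; the stud top is near (228,233) and (628,483).

```bash
python3 - <<'E'
from h import *
np.set_printoptions(precision=4,suppress=True)
s=lambda x,y:(150+x*.3,85+y*.3); t=lambda x,y:(190+(x-400)*.3,130+y*.3)
for a,b in [((219.5,199),(629,450)),((228,233),(628,483))]:
    print(tri([(S,s(*a)),(D,t(*b))]))
    z=.153 if a[1]==199 else .123
    print(atz(S,s(*a),z),atz(D,t(*b),z))
E
```

```text
[0.5725 0.1686 0.1482]
[0.5693 0.1633 0.153 ] [0.5704 0.1755 0.153 ]
[0.5736 0.1654 0.1224]
[0.5761 0.1649 0.123 ] [0.5717 0.168  0.123 ]
```

Request:
{"name": "carry_out", "arguments": {"series": [{"gripper":5,"linear":[0.03,0.01,-0.1],"yaw":0},{"gripper":5,"linear":[0,0,-0.2],"yaw":0},{"gripper":5,"linear":[0,0,-0.2],"yaw":0},{"gripper":5,"linear":[0,0,-0.1],"yaw":0},{"gripper":5,"linear":[0,0,-0.04],"yaw":0},{"gripper":5,"linear":[0,0,-0.04],"yaw":0},{"gripper":5,"linear":[0,0,-0.03],"yaw":0},{"gripper":5,"linear":[0,0,0],"yaw":0}]}}

```text
clock: 7.9
eef_pos: [0.5719, 0.1649, 0.2037]
tcp_rot: [3.141, -0.001, 0.412]
ft_force: [-0.4, 0.4, -2.6]
width: 0.0129
gripper_force: 78.5
```

Request:
{"name": "carry_out", "arguments": {"series": [{"gripper":5,"linear":[0,0,-0.03],"yaw":0},{"gripper":5,"linear":[0,0,-0.03],"yaw":0},{"gripper":5,"linear":[0,0,0],"yaw":0}]}}

```text
clock: 8.2
eef_pos: [0.5725, 0.1651, 0.2034]
tcp_rot: [3.141, -0.002, 0.412]
ft_force: [-3.1, -1.0, 8.0]
width: 0.013
gripper_force: 80.2
```

Request:
{"name": "carry_out", "arguments": {"series": [{"gripper":5,"linear":[-0.02,-0.01,0],"yaw":0},{"gripper":5,"linear":[-0.02,-0.01,0],"yaw":0},{"gripper":5,"linear":[0,0,0],"yaw":0}]}}

```text
clock: 8.5
eef_pos: [0.5716, 0.1647, 0.2035]
tcp_rot: [3.141, -0.006, 0.412]
ft_force: [-0.9, 0.6, 5.6]
width: 0.0128
gripper_force: 79.6
```

```bash
python3 - <<'E'
from bench import sensors
o=sensors.get_obs();print(o["eef_pos"],o["ft_force"],o["ft_torque"])
E
```

```text
[0.57162115 0.16470928 0.20345718] [-0.94268139  0.55118367  5.59041756] [ 0.23303415  0.21512186 -0.03421203]
```

Request:
{"name": "carry_out", "arguments": {"series": [{"gripper":5,"linear":[-0.03,0,-0.02],"yaw":0},{"gripper":5,"linear":[0,-0.03,0],"yaw":0},{"gripper":5,"linear":[0.03,0,0],"yaw":0},{"gripper":5,"linear":[0.03,0,0],"yaw":0},{"gripper":5,"linear":[0,0.03,0],"yaw":0},{"gripper":5,"linear":[0,0.03,0],"yaw":0},{"gripper":5,"linear":[-0.03,0,0],"yaw":0},{"gripper":5,"linear":[-0.03,0,0],"yaw":0},{"gripper":5,"linear":[0.03,-0.03,0],"yaw":0},{"gripper":5,"linear":[0,0,0],"yaw":0}]}}

```text
clock: 9.5
eef_pos: [0.5719, 0.1647, 0.2034]
tcp_rot: [3.141, -0.007, 0.412]
ft_force: [-1.3, 1.2, 9.5]
width: 0.0128
gripper_force: 80.2
```

```bash
python3 - <<'E'
from bench import sensors
o=sensors.get_obs();print(o["eef_pos"],o["ft_force"],o["ft_torque"])
E
```

```text
[0.57191955 0.16469158 0.20341623] [-1.30585311  1.19998599  9.50239953] [0.12686556 0.42198754 0.00545081]
```

Request:
{"name": "carry_out", "arguments": {"series": [{"gripper":5,"linear":[0,0,0.2],"yaw":0},{"gripper":5,"linear":[0,0,0.4],"yaw":0},{"gripper":5,"linear":[-0.05,-0.1,0.3],"yaw":0},{"gripper":5,"linear":[-0.2,-0.4,0],"yaw":-0.15},{"gripper":5,"linear":[-0.35,-0.65,0],"yaw":-0.25},{"gripper":5,"linear":[-0.35,-0.65,0],"yaw":-0.25},{"gripper":5,"linear":[-0.35,-0.65,0],"yaw":-0.25},{"gripper":5,"linear":[-0.35,-0.65,0],"yaw":-0.25},{"gripper":5,"linear":[-0.35,-0.65,0],"yaw":-0.25},{"gripper":5,"linear":[-0.3,-0.65,0],"yaw":-0.25},{"gripper":5,"linear":[-0.17,-0.35,0],"yaw":-0.06},{"gripper":5,"linear":[-0.05,-0.13,-0.2],"yaw":0},{"gripper":5,"linear":[0,0,-0.5],"yaw":0},{"gripper":5,"linear":[0,0,-0.5],"yaw":0},{"gripper":5,"linear":[0,0,-0.3],"yaw":0},{"gripper":5,"linear":[0,0,0],"yaw":0},{"gripper":5,"linear":[0,0,0],"yaw":0}]}}

```text
clock: 11.2
eef_pos: [0.4436, -0.0798, 0.1691]
tcp_rot: [-3.141, 0.0, 0.174]
ft_force: [0.1, 0.3, -2.4]
width: 0.0124
gripper_force: 78.3
```

Request:
{"name": "carry_out", "arguments": {"series": [{"gripper":5,"linear":[0.04,0.01,-0.2],"yaw":0},{"gripper":5,"linear":[0,0,-0.3],"yaw":0},{"gripper":5,"linear":[0,0,-0.3],"yaw":0},{"gripper":5,"linear":[0,0,-0.3],"yaw":0},{"gripper":5,"linear":[0,0,-0.25],"yaw":0},{"gripper":5,"linear":[0,0,-0.14],"yaw":0},{"gripper":5,"linear":[0,0,-0.03],"yaw":0},{"gripper":5,"linear":[0,0,0],"yaw":0}]}}

```text
clock: 12.0
eef_pos: [0.4459, -0.0797, 0.0935]
tcp_rot: [3.141, -0.0, 0.174]
ft_force: [-0.1, 0.3, -2.5]
width: 0.0131
gripper_force: 78.5
```

Request:
{"name": "carry_out", "arguments": {"series": [{"gripper":50,"linear":[0,0,0],"yaw":0},{"gripper":50,"linear":[0,0,0],"yaw":0},{"gripper":50,"linear":[0,0,0],"yaw":0},{"gripper":50,"linear":[0,0,0.3],"yaw":0},{"gripper":50,"linear":[0,0,0.6],"yaw":0},{"gripper":50,"linear":[0,0,0.6],"yaw":0},{"gripper":50,"linear":[0.03,-0.21,0.2],"yaw":0.05},{"gripper":50,"linear":[0.1,-0.5,0],"yaw":0},{"gripper":50,"linear":[0.1,-0.5,0],"yaw":0},{"gripper":50,"linear":[0.1,-0.5,0],"yaw":0},{"gripper":50,"linear":[0,0,0],"yaw":0},{"gripper":50,"linear":[0,0,0],"yaw":0}]}}

```text
clock: 13.2
eef_pos: [0.4616, -0.1656, 0.1777]
tcp_rot: [-3.141, 0.001, 0.179]
ft_force: [-0.4, 1.2, -0.3]
width: 0.05
gripper_force: 0.0
```

```bash
python3 - <<'E'
from h import *
d=wrist("w3")
E
```

```text
(no output)
```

View pics/w3.png

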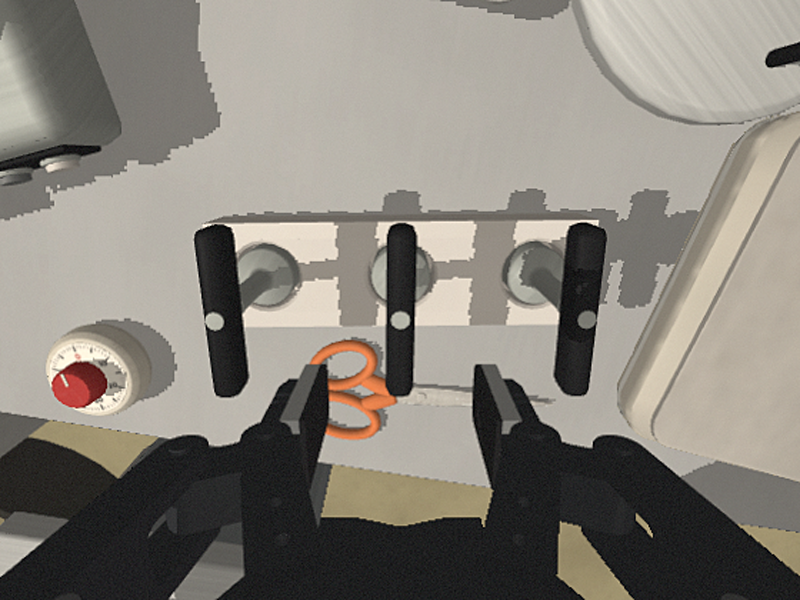

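Key 1 stands upright again, and bar 2 (dot at 400,320) is centred between the fingers. Next I'll grip key 2.

Request:
{"name": "carry_out", "arguments": {"series": [{"gripper":50,"linear":[0.02,0,-0.3],"yaw":0},{"gripper":50,"linear":[0,0,-0.5],"yaw":0},{"gripper":50,"linear":[0,0,-0.5],"yaw":0},{"gripper":50,"linear":[0,0,-0.3],"yaw":0},{"gripper":50,"linear":[0,0,-0.1],"yaw":0},{"gripper":50,"linear":[0,0,0],"yaw":0},{"gripper":5,"linear":[0,0,0],"yaw":0},{"gripper":5,"linear":[0,0,0],"yaw":0},{"gripper":5,"linear":[0,0,0],"yaw":0},{"gripper":5,"linear":[0,0,0],"yaw":0},{"gripper":5,"linear":[0,0,0],"yaw":0}]}}

```text
clock: 14.35
eef_pos: [0.4641, -0.1656, 0.0945]
tcp_rot: [3.141, -0.002, 0.18]
ft_force: [0.3, 0.5, 6.3]
width: 0.0127
gripper_force: 78.7
```

```bash
python3 - <<'E'
from h import *
d=load("w3")
for c in [(214.5,321),(400,320),(587,320)]: print(atz(d,(c[0]*.7,c[1]*.7),.122))
E
```

```text
[ 0.44636531 -0.07957837  0.122     ]
[ 0.46249799 -0.16525741  0.122     ]
[ 0.47817622 -0.25156905  0.122     ]
```

Request:
{"name": "carry_out", "arguments": {"series": [{"gripper":5,"linear":[0,0,0.2],"yaw":0},{"gripper":5,"linear":[0,0,0.5],"yaw":0},{"gripper":5,"linear":[0,0,0.6],"yaw":0},{"gripper":5,"linear":[0,0,0.6],"yaw":0},{"gripper":5,"linear":[0,0,0.6],"yaw":0},{"gripper":5,"linear":[0.06,0.2,0.45],"yaw":0},{"gripper":5,"linear":[0.2,0.55,0],"yaw":0.15},{"gripper":5,"linear":[0.24,0.75,0],"yaw":0.2},{"gripper":5,"linear":[0.24,0.75,0],"yaw":0.2},{"gripper":5,"linear":[0.24,0.75,0],"yaw":0.2},{"gripper":5,"linear":[0.24,0.75,0],"yaw":0.2},{"gripper":5,"linear":[0.24,0.75,0],"yaw":0.2},{"gripper":5,"linear":[0.24,0.75,0],"yaw":0.2},{"gripper":5,"linear":[0.24,0.65,0],"yaw":0.2},{"gripper":5,"linear":[0.16,0.45,0],"yaw":0.2},{"gripper":5,"linear":[0.08,0.25,0],"yaw":0.11},{"gripper":5,"linear":[0,0,-0.2],"yaw":0},{"gripper":5,"linear":[0,0,-0.2],"yaw":0},{"gripper":5,"linear":[0,0,0],"yaw":0},{"gripper":5,"linear":[0,0,0],"yaw":0}]}}

```text
clock: 16.35
eef_pos: [0.5711, 0.1634, 0.2197]
tcp_rot: [-3.141, 0.003, 0.439]
ft_force: [0.5, 0.5, -2.8]
width: 0.0125
gripper_force: 78.2
```

Request:
{"name": "carry_out", "arguments": {"series": [{"gripper":5,"linear":[0.03,0.02,-0.1],"yaw":-0.15},{"gripper":5,"linear":[0,0,-0.1],"yaw":0},{"gripper":5,"linear":[0,0,-0.08],"yaw":0},{"gripper":5,"linear":[0,0,-0.05],"yaw":0},{"gripper":5,"linear":[0,0,-0.05],"yaw":0},{"gripper":5,"linear":[0,0,0],"yaw":0}]}}

```text
clock: 16.95
eef_pos: [0.5731, 0.1657, 0.2012]
tcp_rot: [-3.141, 0.001, 0.419]
ft_force: [-0.2, -0.2, -2.5]
width: 0.013
gripper_force: 78.2
```

Request:
{"name": "carry_out", "arguments": {"series": [{"gripper":5,"linear":[0,0,-0.06],"yaw":0},{"gripper":5,"linear":[0,0,-0.06],"yaw":0},{"gripper":5,"linear":[0,0,-0.06],"yaw":0},{"gripper":5,"linear":[0,0,-0.04],"yaw":0},{"gripper":5,"linear":[0,0,-0.02],"yaw":0},{"gripper":5,"linear":[0,0,-0.02],"yaw":0},{"gripper":5,"linear":[0,0,0],"yaw":0}]}}

```text
clock: 17.65
eef_pos: [0.5735, 0.1658, 0.1897]
tcp_rot: [-3.142, 0.0, 0.419]
ft_force: [-3.3, -2.2, 4.1]
width: 0.0129
gripper_force: 79.0
```

```bash
python3 - <<'E'
from bench import sensors
o=sensors.get_obs();print(o["eef_pos"],o["ft_force"],o["ft_torque"])
E
```

```text
[0.57346893 0.16579131 0.18967186] [-3.29639603 -2.15773847  4.09448908] [-0.41506654  0.74295838 -0.01520741]
```

Request:
{"name": "carry_out", "arguments": {"series": [{"gripper":5,"linear":[-0.02,-0.015,0],"yaw":0.3},{"gripper":5,"linear":[0,0,0],"yaw":0.4},{"gripper":5,"linear":[0,0,0],"yaw":0.4},{"gripper":5,"linear":[0,0,0],"yaw":0}]}}

```text
clock: 18.05
eef_pos: [0.5731, 0.1649, 0.1896]
tcp_rot: [3.141, -0.001, 0.573]
ft_force: [-1.9, -1.7, 3.6]
width: 0.0129
gripper_force: 79.0
```

```bash
python3 - <<'E'
from bench import sensors
o=sensors.get_obs();print(o["eef_pos"],o["ft_force"],o["ft_torque"],o["tcp_rot"])
E
```

```text
[0.57311373 0.16492472 0.18962742] [-1.93620615 -1.72275715  3.59940797] [-0.42826155  0.37264053  0.07519411] [ 3.14062682e+00 -1.19901764e-03  5.72971935e-01]
```

Request:
{"name": "carry_out", "arguments": {"series": [{"gripper":5,"linear":[-0.01,-0.01,0],"yaw":0.4},{"gripper":5,"linear":[0,0,0],"yaw":0.4},{"gripper":5,"linear":[0,0,0],"yaw":0.4},{"gripper":5,"linear":[0,0,0],"yaw":0.3},{"gripper":5,"linear":[0,0,0],"yaw":0}]}}

```text
clock: 18.55
eef_pos: [0.5729, 0.1645, 0.1896]
tcp_rot: [3.14, -0.002, 0.781]
ft_force: [-1.3, -1.4, 3.5]
width: 0.0129
gripper_force: 79.1
```

```bash
python3 - <<'E'
from bench import sensors
o=sensors.get_obs();print(o["eef_pos"],o["ft_force"],o["ft_torque"],o["tcp_rot"])
E
```

```text
[0.57292    0.16454187 0.18961112] [-1.25287764 -1.3801688   3.45855256] [-0.41708864  0.19684116 -0.1407248 ] [ 3.14028856e+00 -1.78335274e-03  7.80596470e-01]
```

Request:
{"name": "carry_out", "arguments": {"series": [{"gripper":5,"linear":[0,0,0],"yaw":0.3},{"gripper":5,"linear":[0,0,0],"yaw":0.3},{"gripper":5,"linear":[0,0,0],"yaw":0.3}]}}

```text
clock: 18.85
eef_pos: [0.573, 0.1645, 0.1896]
tcp_rot: [3.14, -0.002, 0.907]
ft_force: [-1.2, -3.0, 4.2]
width: 0.0124
gripper_force: 79.3
```

```bash
python3 - <<'E'
from bench import sensors
o=sensors.get_obs();print(o["eef_pos"],o["ft_force"],o["ft_torque"],o["tcp_rot"])
E
```

```text
[0.57299762 0.16451319 0.18964066] [-1.21442802 -3.04844724  4.17268068] [-0.41031974  0.25721405 -0.31189271] [ 3.13987922e+00 -1.69556480e-03  9.07007066e-01]
```

Torque is about −0.3 N m while turning, so the nut is moving and this key fits. I'll carry on to an eighth of a turn.

Request:
{"name": "carry_out", "arguments": {"series": [{"gripper":5,"linear":[0,0,0],"yaw":0.4},{"gripper":5,"linear":[0,0,0],"yaw":0.4},{"gripper":5,"linear":[0,0,0],"yaw":0.4},{"gripper":5,"linear":[0,0,0],"yaw":0.4},{"gripper":5,"linear":[0,0,0],"yaw":0.4},{"gripper":5,"linear":[0,0,0],"yaw":0.4},{"gripper":5,"linear":[0,0,0],"yaw":0.4},{"gripper":5,"linear":[0,0,0],"yaw":0.4},{"gripper":5,"linear":[0,0,0],"yaw":0.2},{"gripper":5,"linear":[0,0,0],"yaw":0},{"gripper":5,"linear":[0,0,0],"yaw":0}]}}

```text
clock: 19.95
eef_pos: [0.5733, 0.1645, 0.1896]
tcp_rot: [3.139, -0.001, 1.382]
ft_force: [0.0, -2.5, 4.9]
width: 0.0128
gripper_force: 79.3
```

```bash
python3 - <<'E'
from bench import sensors,imaging
from h import *
o=sensors.get_obs();print(o["eef_pos"],o["ft_force"],o["ft_torque"],o["tcp_rot"])
m=[]
for n,(x,y) in {"scene":(150,85),"side":(190,130)}.items():
    c=imaging.camera(n)["pixels"][:,:,::-1]
    m.append(np.clip(cv2.resize(c[y:y+180,x:x+120],(400,600),interpolation=cv2.INTER_CUBIC)*1.5,0,255).astype(np.uint8))
cv2.imwrite("pics/t2.png",np.hstack(m))
E
```

```text
[0.57325026 0.1644967  0.18962358] [ 2.20916035e-03 -2.46320347e+00  4.93965789e+00] [-0.55789755 -0.16319361 -0.2561469 ] [ 3.13866586e+00 -5.95408158e-04  1.38151881e+00]
```

View pics/t2.png

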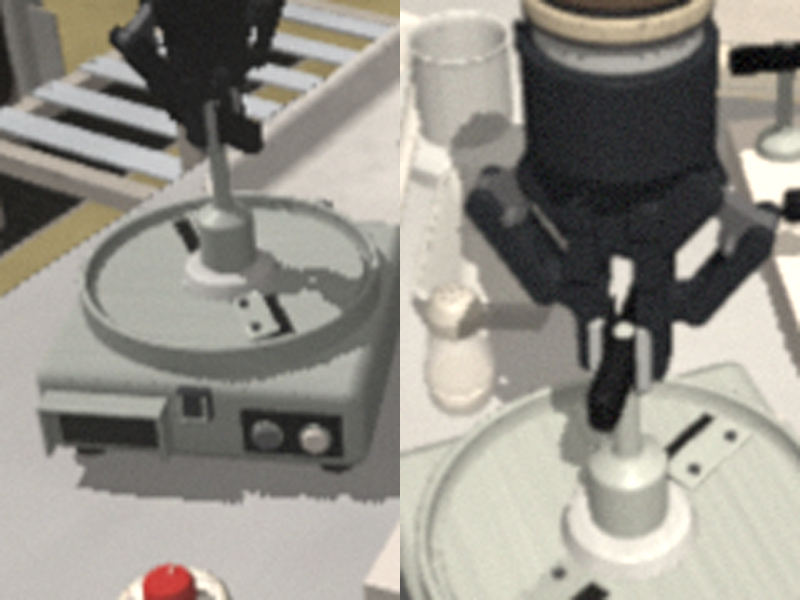

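The socket sits on the seat, around crop (227,245) and (628,510). It is upright and still held, and the bar has turned.

```bash
python3 -c "
from bench import job
print(job.close_job())"
```

```text
the job is handed in; nothing more can be done
None
```

The job is handed in: the first key stopped on top of the nut and went back upright in its bore, and the second fitted. It turned the nut about an eighth of a turn anticlockwise (about 0.78 rad, estimated from tool rotation less play) and is still held upright and seated.

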